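# Roll the tubular filter in line with the socket

### The job

With a fingertip on top of the tubular filter that lies on the test plate, roll it sideways along the plate until it rests in line with the socket of the grey port block, its plug facing the socket ready for coupling, and leave it at rest there. Push it only on its top: do not grasp it, lift it or shove it at its side, and leave the port block and the other parts alone.

Things in the scene. Friction and masses are not known exactly. Their poses are not given: they have to be found in the camera images.
- plate: Fixed aluminium plate, 240 (x) x 420 (y) x 12 mm thick, with a thin dark rubber lane to roll on. Origin at the centre of its underside; z up, y along its length (the rolling direction), x across it, pointing from the port block to the filter. The level top is 12 mm above the origin. A lip 10 mm high closes each end in y.
- socket (a point): Centre of the mouth of the brass socket, 22 mm across, on the grey port block (34 x 64 mm, 75 mm high), which is fixed at the plate's -x edge, anywhere along the middle of its y. The socket looks along the plate's +x, 30 mm above the plate's top, 15 mm out from the block's face, 5 to 20 mm clear of the plug in x. Axes as the plate's. In line: the filter's axis has the same plate y as this point.
- filter: Loose aluminium tube, 60 mm diameter, 120 mm long, 0.5 to 0.8 kg, lying with its axis nearly along the plate's x, at the +y or -y side of the socket. Origin on its axis at mid length (30 mm above the plate's top); own x is its axis, y and z turn as it rolls. A brass plug stands 18 mm out of its -x end. A finger pressed on its top rolls it without slip, half as far as the finger goes; let go, it coasts a little.
- coupler: Bystander: loose brass block with two stubs, 44 x 36 x 28 mm high (68 mm long over the stubs), standing on the plate on the other side of the socket from the filter. Origin at the centre of its underside.
- adapter: Bystander: loose upright steel connector, 28 mm diameter, 42 mm high, on the bench beyond the plate. Origin at the centre of its underside.
- attenuator: Bystander: loose blue box with a stub at each end, 50 x 90 x 24 mm high (114 mm long over the stubs), on the bench beyond the plate. Origin at the centre of its underside.
There are look-alikes about, which are no part of the job. There is more than one size of the filter; the one meant has the size given above.

How it is judged:
By the outcome, as a careful person would: the job done as asked, in the order asked, and still so for the second after the job is handed in, with the robot touching nothing.
It also fails if it takes over 72 s, if anything falls off the work surface, if the arm or the gripper's body presses on something with over 40 N, if the wrist force passes 120 N, or if a joint passes its speed limit or range.

### The arm

A 6-joint arm with a two-finger parallel gripper is mounted at the origin on the work surface. World frame = base frame: x ahead of the robot, y to its left, z up, the work surface at z = 0. Lengths are in m, angles in rad, forces in N, time in s.
With the tool pointing down it reaches from about 0.3 to 0.825 m from the base axis. Payload 5.4 kg.
Tool frame: the origin (TCP) lies between the finger pads; the fingertips stand 22 mm ahead of it and the grasp point (between the pads) lies 3 mm ahead of it; z points along the fingers, y is the line along which they close (so a half turn about z gives the same grasp; the last joint's range is limited). The gripper opens to 92 mm and grips with 3 to 60 N. Pads are 20 mm wide; open, the fingers measure 128 mm over their backs; the gripper's body (75 mm by 189 mm) begins 69 mm behind the grasp point.
Start: joints at [0.951, 0.158, 1.597, -0, 1.386, -0.21], TCP at [0.229, 0.527, 0.237] pointing down, gripper open.
Joint ranges: [-2.91, 2.91], [-0.94, 2.29], [0.18, 2.7], [-1.29, 4.43], [0.17, 2.64], [-3, 3]. Speed limits (rad/s): [2.57, 2.57, 3.14, 3.14, 3.14, 3.14].

### API

Orientations are given as a unit quaternion [w, x, y, z].
In Python, from station import manip gives the robot as it stands. The module is installed in compiled form; this text tells all that it offers.
- The arm moves only by the tool jog_arm, never from a script. Its argument "series" is a list of rows, each an object of numbers: "hand": the closure in counts, from 0 (fully open) to 255 (shut); "dx", "dy", "dz": the shift along the tool's x, y, z in m; "turn": the turn about the tool's z in rad. A call has 1 to 20 rows; each row shifts and turns the commanded pose from where the row before left it, along the tool's axes as they then stand; what a row does not reach is not made up. A row lasts 1/8 s, in which the tool goes at most 62.5 mm and 10.7 degrees, less where a joint would pass 70% of its speed; a pose out of reach is approached as far as the arm can. A call is refused whole if a number of a shift passes 0.0625 or a number of a turn 0.188, either way. A call with a gripper value outside its range is refused whole. The fingers move at their own pace and stop on an object; the grip force is fixed at half the most. Time passes only in rows, so rows that do not move let the fingers close. It gives the time, the measured TCP pose, the force, the opening and the grip force at its end, in the units of the state.
- manip.get_state(): the state, without advancing time (a new reading comes with each control period).
- manip.grab_frame(name): name is "scene" or "side" or "wrist"; returns a dict with "image" (420x560x3 uint8, red, green, blue), "vertical_fov" (degrees; the focal length in pixels is half the picture's height over the tangent of half this angle, whatever the lens; pixels are square), "cx", "cy" (the principal point, pixels), "distortion" ([k1, k2, p1, p2, k3] as OpenCV has them; the pictures are not rectified), "camera_from_world" (4x4, takes a point from world to camera coordinates); the wrist camera has in their place "T_tool_cam" (4x4, takes a point from camera to tool coordinates, whose origin is the TCP and whose axes are the flange's). Camera axes: x right, y down, z forward; pixel columns grow to the right and rows downward; lengths in m; the calibration is good to about 2 mm. A picture is of the moment at which its call begins: read the wrist's pose just before it. There is no depth.
- manip.sign_off(): hands the job in; it is judged then, once.
The state is a dict: "clock": time; "qpos": joint angles; "joint_vel": joint speeds; "tau": joint torques, N m; "position": TCP position; "tcp_rot": TCP orientation; "contact_force": force on the tool from outside, world axes, zero at the start; "ft_torque": the same for the moment, N m; "opening": opening from 0.0 (shut) to 1.0 (fully open); "finger_force": force on a finger pad.
Only numpy, scipy, OpenCV 4.12 (cv2) and the standard library are available. Lean on these libraries where they do the work, as an engineer would, in place of code of your own. Each camera call takes 0.05 s, during which the arm holds its last target. There are 200 camera calls.

## Working session

There is one attempt and no reset: what is moved stays moved. The work goes in short steps, Python scripts to look and compute and a tool call to move; the robot and the scene stay as the last step left them, time stands still between calls to the robot, and variables do not carry over. Pictures are saved under pics/ and viewed, at most 10 in all, crops included, and the job is handed in when it is done.

Besides the shell and the picture viewer there is one more tool, called after ">>>" as name(argument=value, ...) on one line, values as JSON. jog_arm: Moves the arm, as the interface text tells. Its arguments: {"type":"object","properties":{"series":{"type":"array","items":{"type":"object","properties":{"hand":{"type":"number"},"dx":{"type":"number"},"dy":{"type":"number"},"dz":{"type":"number"},"turn":{"type":"number"}}}}},"required":["series"]}

```bash
mkdir -p pics
cat > h.py <<'E'
import numpy as np, cv2, json
from scipy.spatial.transform import Rotation as R
from station import manip
def snap(name,fn):
    st=manip.get_state(); f=manip.grab_frame(name)
    cv2.imwrite(f'pics/{fn}.png',f['image'][:,:,::-1])
    f=dict(f); im=f.pop('image'); h=im.shape[0]
    fl=h/2/np.tan(np.radians(f['vertical_fov'])/2)
    K=np.array([[fl,0,f['cx']],[0,fl,f['cy']],[0,0,1]])
    if 'camera_from_world' in f: T=np.array(f['camera_from_world'])
    else:
        q=st['tcp_rot']; W=np.eye(4); W[:3,:3]=R.from_quat([q[1],q[2],q[3],q[0]]).as_matrix(); W[:3,3]=st['position']
        T=np.linalg.inv(W@np.array(f['T_tool_cam']))
    np.savez(f'pics/{fn}.npz',K=K,T=T,D=np.array(f['distortion'],float))
    return im
def ray(fn,p):
    d=np.load(f'pics/{fn}.npz'); u=cv2.undistortPoints(np.array([[p]],float),d['K'],d['D'])[0,0]
    T=d['T']; r=T[:3,:3].T@np.array([u[0],u[1],1]); c=-T[:3,:3].T@T[:3,3]; return c,r
def atz(fn,p,z):
    c,r=ray(fn,p); return c+r*(z-c[2])/r[2]
def tri(obs):
    A=np.zeros((3,3));b=np.zeros(3)
    for fn,p in obs:
        c,r=ray(fn,p); r=r/np.linalg.norm(r); M=np.eye(3)-np.outer(r,r); A+=M; b+=M@c
    return np.linalg.solve(A,b)
def proj(fn,X):
    d=np.load(f'pics/{fn}.npz'); T=d['T']
    return cv2.projectPoints(np.array(X,float).reshape(-1,3),cv2.Rodrigues(T[:3,:3])[0],T[:3,3],d['K'],d['D'])[0].reshape(-1,2)
E
python3 - <<'E'
from h import *
a=snap('scene','s0');b=snap('side','d0')
s=manip.get_state();print(s)
E
```

```text
{'clock': 0.1, 'qpos': array([ 9.50873231e-01,  1.58979020e-01,  1.59807354e+00,  2.05281990e-05,
        1.38619436e+00, -2.10114593e-01]), 'joint_vel': array([ 0.00079126, -0.00131296, -0.00238204, -0.00038802,  0.00110481,
       -0.00141283]), 'tau': array([-4.01822272e-04, -3.86506784e+01, -3.22958457e+01,  7.03577721e-02,
        3.39300348e-02, -5.82231291e-05]), 'position': array([0.22881582, 0.52695181, 0.23573769]), 'tcp_rot': array([-3.42735891e-04,  2.03475198e-01,  9.79079751e-01, -7.52844883e-04]), 'contact_force': array([-0.06875272, -0.3845424 ,  0.24158569]), 'ft_torque': array([-0.02060727,  0.01527518, -0.04989946]), 'finger_force': 0.0, 'opening': 0.9972251137250684}
```

View pics/s0.png

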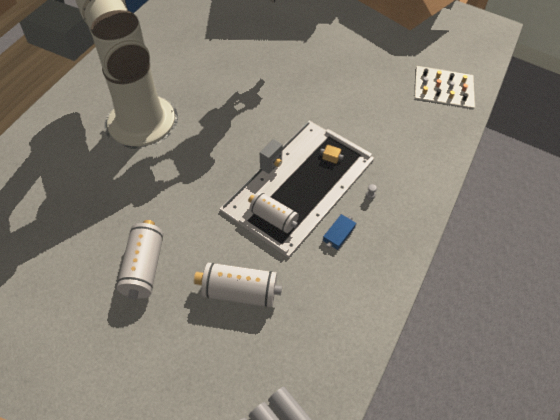

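View pics/d0.png

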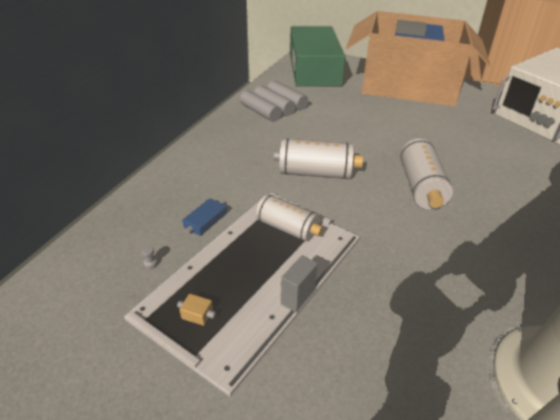

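The scene view (s0) has three tubes. The small one on the plate at (274,213) is 60 mm and lies on the rubber lane. The ones on the bench at (140,260) and (238,285) are larger and off the plate, so they are look-alikes. The port block is at (271,156), the coupler at (332,154), and the side view (d0) agrees. I'll confirm with one enlarged crop of both views.

Run:
```python
import cv2,numpy as np
a=cv2.imread('pics/s0.png')[115:265,210:385]; b=cv2.imread('pics/d0.png')[190:390,120:365]
cv2.imwrite('pics/c1.png',cv2.resize(a,None,fx=4,fy=4,interpolation=2)); cv2.imwrite('pics/c2.png',cv2.resize(b,None,fx=3,fy=3,interpolation=2))
```

```text
(no output)
```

View pics/c1.png

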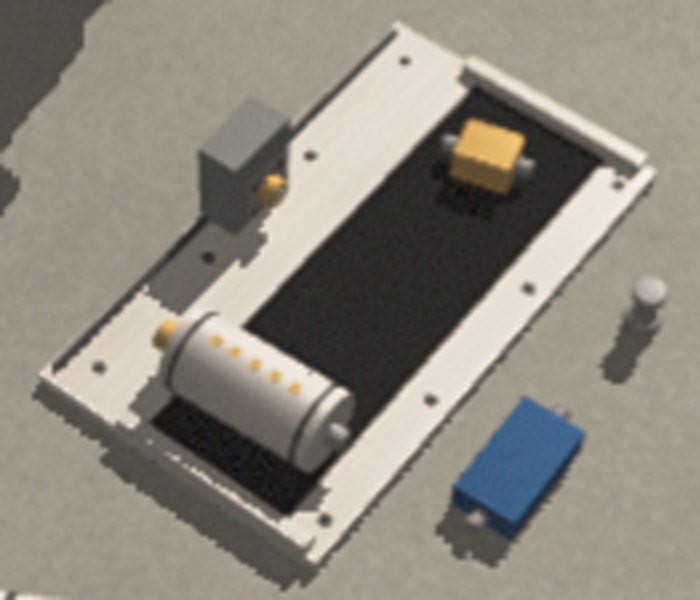

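View pics/c2.png

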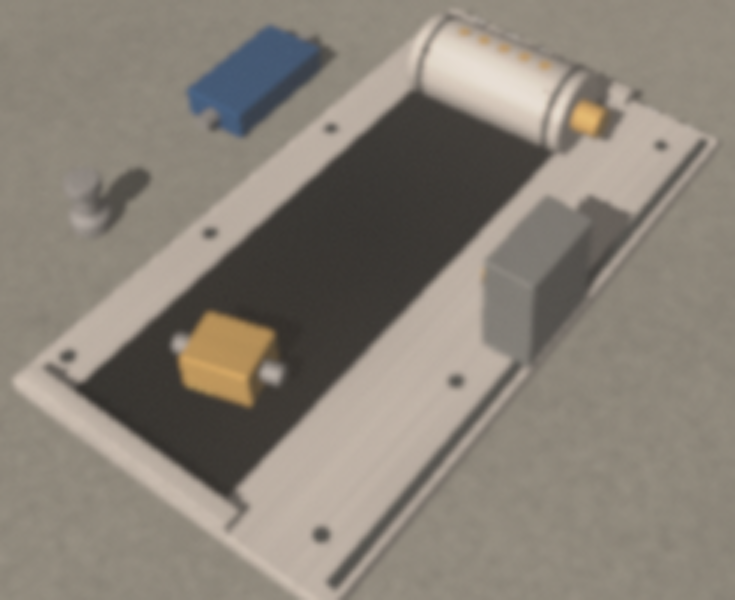

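```bash
cat > m.py <<'E'
from h import *
s=lambda u,v:('s0',(210+(u-1.5)/4,115+(v-1.5)/4)); d=lambda u,v:('d0',(120+(u-1)/3,190+(v-1)/3))
E
python3 - <<'E'
from m import *
np.set_printoptions(precision=4,suppress=True)
for n,z,L in [('plate',.012,[s(397,25),s(655,168),s(312,550),s(42,376),d(717,140),d(15,380)]),
 ('blocktop',.087,[s(201,152),s(255,98),s(292,124),s(236,170),d(547,197),d(592,217),d(535,278),d(485,258)]),
 ('socket/plug',.042,[s(276,188),s(164,336),d(597,118),d(590,118)]),
 ('couplertop',.04,[s(452,157),s(472,118),s(526,135),s(513,192),d(208,312),d(275,330)])]:
    print(n); [print(o[0],atz(*o,z)[:2]) for o in L]
from scipy.optimize import least_squares
def pl(p,P):
    c,q=np.cos(p[2]),np.sin(p[2]);P=np.array(P,float).reshape(-1,3);return np.c_[p[0]+c*P[:,0]-q*P[:,1],p[1]+q*P[:,0]+c*P[:,1],P[:,2]]
E
```

```text
plate
s0 [0.4728 0.2397]
s0 [0.7045 0.2045]
s0 [ 0.6298 -0.2032]
s0 [ 0.4038 -0.1717]
d0 [ 0.4017 -0.1702]
d0 [0.7047 0.2027]
blocktop
s0 [0.4336 0.0008]
s0 [0.4428 0.0624]
s0 [0.4771 0.0538]
s0 [ 0.4627 -0.0016]
d0 [ 0.4612 -0.0014]
d0 [0.4316 0.0016]
d0 [0.4427 0.0576]
d0 [0.4736 0.0566]
socket/plug
s0 [0.478  0.0297]
s0 [ 0.4719 -0.1199]
d0 [ 0.4752 -0.1233]
d0 [ 0.4794 -0.1212]
couplertop
s0 [0.5753 0.1182]
s0 [0.5723 0.1589]
s0 [0.6139 0.1634]
s0 [0.6277 0.1102]
d0 [0.6168 0.1278]
d0 [0.575  0.1216]
```

The crops confirm the small tube on the lane, with its brass plug toward the block. The socket mouth is at c1 (276,188) and the plug tip at c1 (164,336).

The numbers agree with the given sizes:
- **Plate:** centre about (0.553, 0.017), yaw about -0.168.
- **Socket:** plate y about -0.002.
- **Filter:** plate y about -0.148.

I'll turn the tool so its y runs along plate y, close the fingers and go over there for a wrist view.

>>> jog_arm(series=[{"turn": -0.121,"hand": 255},{"turn": -0.121,"hand": 255},{"dx": -0.0386,"dy": -0.0472,"hand": 255},{"dx": -0.0386,"dy": -0.0472,"hand": 255},{"dx": -0.0386,"dy": -0.0472,"hand": 255},{"dx": -0.0386,"dy": -0.0472,"hand": 255},{"dx": -0.0386,"dy": -0.0472,"hand": 255},{"dx": -0.0386,"dy": -0.0472,"hand": 255},{"dx": -0.0386,"dy": -0.0472,"hand": 255},{"dx": -0.0386,"dy": -0.0472,"hand": 255},{"dx": -0.0386,"dy": -0.0472,"hand": 255},{"dx": -0.0386,"dy": -0.0472,"hand": 255},{"dx": -0.0386,"dy": -0.0472,"hand": 255},{"hand": 255},{"hand": 255}])

```text
$.series[0]: bad value
```

Run:
```python
from h import *
snap('wrist','w1')
```

```text
(no output)
```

View pics/w1.png

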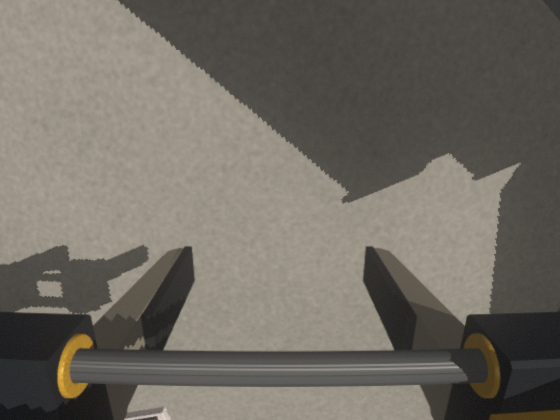

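The call was refused, possibly because every row needs all the keys. The picture shows only the bench from the start pose, with the fingers at (165,300) and (390,300).

>>> jog_arm(series=[{"dx": 0,"dy": 0,"dz": 0,"turn": -0.121,"hand": 255},{"dx": 0,"dy": 0,"dz": 0,"turn": -0.121,"hand": 255},{"dx": -0.0386,"dy": -0.0472,"dz": 0,"turn": 0,"hand": 255},{"dx": -0.0386,"dy": -0.0472,"dz": 0,"turn": 0,"hand": 255},{"dx": -0.0386,"dy": -0.0472,"dz": 0,"turn": 0,"hand": 255},{"dx": -0.0386,"dy": -0.0472,"dz": 0,"turn": 0,"hand": 255},{"dx": -0.0386,"dy": -0.0472,"dz": 0,"turn": 0,"hand": 255},{"dx": -0.0386,"dy": -0.0472,"dz": 0,"turn": 0,"hand": 255},{"dx": -0.0386,"dy": -0.0472,"dz": 0,"turn": 0,"hand": 255},{"dx": -0.0386,"dy": -0.0472,"dz": 0,"turn": 0,"hand": 255},{"dx": -0.0386,"dy": -0.0472,"dz": 0,"turn": 0,"hand": 255},{"dx": -0.0386,"dy": -0.0472,"dz": 0,"turn": 0,"hand": 255},{"dx": -0.0386,"dy": -0.0472,"dz": 0,"turn": 0,"hand": 255},{"dx": 0,"dy": 0,"dz": 0,"turn": 0,"hand": 255},{"dx": 0,"dy": 0,"dz": 0,"turn": 0,"hand": 255}])

```text
clock: 2.02
position: [0.5606, -0.055, 0.2361]
tcp_rot: [-0.001, 0.084, 0.996, 0.0]
contact_force: [-0.1, 0.6, -0.7]
opening: 0.004
finger_force: 0.0
```

Run:
```python
from h import *
print(manip.get_state()['position'],manip.get_state()['tcp_rot'])
snap('wrist','w2'); print(manip.grab_frame('wrist')['T_tool_cam'])
```

```text
[ 0.56055262 -0.05496345  0.23609635] [-6.35686333e-04  8.39280241e-02  9.96471544e-01  3.80945653e-04]
[[ 3.41912672e-04 -9.54710103e-01 -2.97537396e-01  8.33862219e-02]
 [ 9.99999249e-01  6.76564606e-04 -1.02175610e-03  4.98140493e-04]
 [ 1.17678415e-03 -2.97536823e-01  9.54709618e-01 -1.48480341e-01]
 [ 0.00000000e+00  0.00000000e+00  0.00000000e+00  1.00000000e+00]]
```

View pics/w2.png

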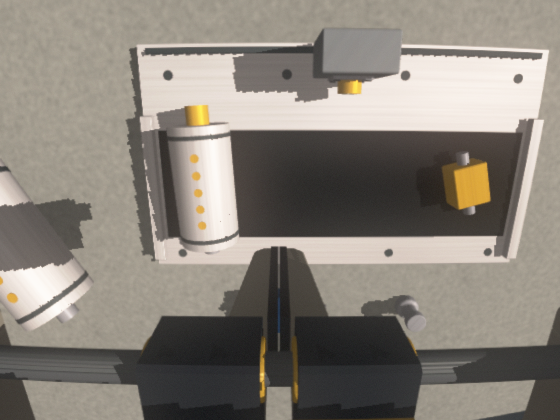

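This view shows everything needed:
- **Filter:** outline (169,130)-(181,246) and (231,126)-(238,238), plug tip (197,106).
- **Socket:** mouth (349,92).
- **Plate:** corners (140,46), (546,52), (516,261), (158,262).
- **Coupler:** (466,184), well clear.

```bash
cat > ax.py <<'E'
from h import *
P0=np.array([.5527,.0173]);yaw=-.168
def toP(X,P0=P0,yaw=yaw):
    c,s=np.cos(yaw),np.sin(yaw);d=np.array(X)[:2]-P0;return np.array([c*d[0]+s*d[1],-s*d[0]+c*d[1]])
def axis(fn,l,r,z=.042):
    # tangent planes through camera for outlines; axis direction & offset at height z
    n=[]
    for a,b in (l,r):
        c,ra=ray(fn,a);_,rb=ray(fn,b);v=np.cross(ra,rb);n.append(v/np.linalg.norm(v))
    if n[0]@n[1]<0:n[1]=-n[1]
    m=n[0]+n[1];m/=np.linalg.norm(m) # bisecting plane m.(X-c)=0
    g=m[:2]/np.linalg.norm(m[:2]);o=c[:2]+g*(-(m[2]*(z-c[2]))/np.linalg.norm(m[:2]))
    d=np.array([g[1],-g[0]]);d*=np.sign(d[0]);return o,d   # point on axis, direction (world xy)
def yat(fn,l,r,x=.02):
    o,d=axis(fn,l,r);po=toP(o);y=yaw;dp=np.array([np.cos(y)*d[0]+np.sin(y)*d[1],-np.sin(y)*d[0]+np.cos(y)*d[1]])
    return po[1]+dp[1]/dp[0]*(x-po[0]),np.arctan2(dp[1],dp[0])
E
python3 - <<'E'
from ax import *
np.set_printoptions(precision=4,suppress=True)
C=[atz('w2',p,.012) for p in [(139,46),(547,52),(516,262),(158,263)]]
C=np.array(C)[:,:2];print('corners\n',C,C.mean(0))
print('yaw y-edges',[np.arctan2(-(b-a)[0],(b-a)[1]) for a,b in ((C[0],C[1]),(C[3],C[2]))],'x-edges',[np.arctan2((b-a)[1],(b-a)[0]) for a,b in ((C[0],C[3]),(C[1],C[2]))],[np.linalg.norm(C[i]-C[i-1]) for i in range(4)])
for n,p,z in [('socket',(349,92),.042),('plugtip',(197.5,106),.042),('blk topL front',(319,73),.087),('blk topR front',(398,73),.087)]:
    X=atz('w2',p,z);print(n,X,toP(X))
print(yat('w2',((169,130),(181,246)),((231,126),(238,238))))
t=manip.get_state()['position'];print('tcp plate',toP(t))
E
```

```text
corners
 [[ 0.4034 -0.1689]
 [ 0.4735  0.2402]
 [ 0.7086  0.212 ]
 [ 0.6365 -0.212 ]] [0.5555 0.0179]
yaw y-edges [np.float64(-0.16977839298913497), np.float64(-0.16842104612619913)] x-edges [np.float64(-0.1827686573475891), np.float64(-0.11930814075763126)] [np.float64(0.23711853211554912), np.float64(0.41506809791872584), np.float64(0.2368162876452996), np.float64(0.43009574413403084)]
socket [0.4827 0.0256 0.042 ] [-0.0704 -0.0035]
plugtip [ 0.4713 -0.1173  0.042 ] [-0.0577 -0.1463]
blk topL front [ 0.4637 -0.0052  0.087 ] [-0.084  -0.0371]
blk topR front [0.4736 0.0579 0.087 ] [-0.0847  0.0269]
(np.float64(-0.14353308962820668), np.float64(0.02072968172488085))
tcp plate [ 0.0196 -0.0691]
```

Socket at plate y -0.0045, filter at -0.1435 with yaw +0.02, so it has to travel about +0.139 m. The fingertips are about 36 mm long in the rolling direction, so I'll roll in several short strokes.

>>> jog_arm(series=[{"dx": 0,"dy": -0.044,"dz": 0,"turn": 0,"hand": 255},{"dx": 0,"dy": -0.044,"dz": 0,"turn": 0,"hand": 255},{"dx": 0,"dy": 0,"dz": 0.043,"turn": 0,"hand": 255},{"dx": 0,"dy": 0,"dz": 0.043,"turn": 0,"hand": 255},{"dx": 0,"dy": 0,"dz": 0.043,"turn": 0,"hand": 255},{"dx": 0,"dy": 0,"dz": 0.004,"turn": 0,"hand": 255},{"dx": 0,"dy": 0,"dz": 0.003,"turn": 0,"hand": 255},{"dx": 0,"dy": 0,"dz": 0.002,"turn": 0,"hand": 255},{"dx": 0,"dy": 0,"dz": 0,"turn": 0,"hand": 255},{"dx": 0,"dy": 0,"dz": 0,"turn": 0,"hand": 255}])

```text
clock: 3.38
position: [0.5468, -0.1425, 0.0994]
tcp_rot: [0.001, 0.084, 0.996, -0.0]
contact_force: [-0.4, 0.0, -0.7]
opening: 0.006
finger_force: 0.0
```

>>> jog_arm(series=[{"dx": 0,"dy": 0,"dz": 0.002,"turn": 0,"hand": 255},{"dx": 0,"dy": 0,"dz": 0.0015,"turn": 0,"hand": 255},{"dx": 0,"dy": 0,"dz": 0.001,"turn": 0,"hand": 255},{"dx": 0,"dy": 0,"dz": 0.001,"turn": 0,"hand": 255},{"dx": 0,"dy": 0,"dz": 0,"turn": 0,"hand": 255}])

```text
clock: 4.0
position: [0.5463, -0.1424, 0.0934]
tcp_rot: [-0.0, 0.084, 0.996, -0.0]
contact_force: [-1.3, -0.7, 4.2]
opening: 0.001
finger_force: 1.8
```

Contact at the expected height. I'll press slightly and make the first stroke of 60 mm, ramping the speed up and down.

>>> jog_arm(series=[{"dx": 0,"dy": 0,"dz": 0.0005,"turn": 0,"hand": 255},{"dx": 0,"dy": 0.002,"dz": 0,"turn": 0,"hand": 255},{"dx": 0,"dy": 0.004,"dz": 0,"turn": 0,"hand": 255},{"dx": 0,"dy": 0.006,"dz": 0,"turn": 0,"hand": 255},{"dx": 0,"dy": 0.006,"dz": 0,"turn": 0,"hand": 255},{"dx": 0,"dy": 0.006,"dz": 0,"turn": 0,"hand": 255},{"dx": 0,"dy": 0.006,"dz": 0,"turn": 0,"hand": 255},{"dx": 0,"dy": 0.006,"dz": 0,"turn": 0,"hand": 255},{"dx": 0,"dy": 0.006,"dz": 0,"turn": 0,"hand": 255},{"dx": 0,"dy": 0.006,"dz": 0,"turn": 0,"hand": 255},{"dx": 0,"dy": 0.005,"dz": 0,"turn": 0,"hand": 255},{"dx": 0,"dy": 0.003,"dz": 0,"turn": 0,"hand": 255},{"dx": 0,"dy": 0.002,"dz": 0,"turn": 0,"hand": 255},{"dx": 0,"dy": 0.001,"dz": 0,"turn": 0,"hand": 255},{"dx": 0,"dy": 0,"dz": 0,"turn": 0,"hand": 255},{"dx": 0,"dy": 0,"dz": 0,"turn": 0,"hand": 255}])

```text
clock: 6.0
position: [0.5552, -0.0834, 0.0929]
tcp_rot: [-0.001, 0.084, 0.996, 0.0]
contact_force: [-6.0, 1.9, 7.9]
opening: 0.008
finger_force: 4.2
```

Run:
```python
from ax import *
snap('wrist','w3');print(toP(manip.get_state()['position']))
```

```text
[ 0.01927714 -0.09890385]
```

View pics/w3.png

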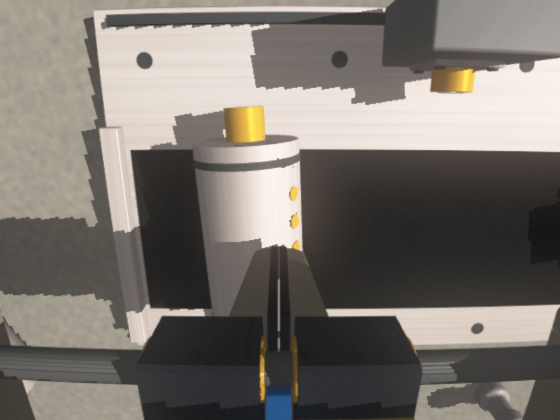

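The filter rolled cleanly: plug at (245,107), socket at (452,90). I'll now track the two brass parts by colour, so I view fewer pictures.

```bash
cat > trk.py <<'E'
from ax import *
def trk(fn):
    im=snap('wrist',fn); hsv=cv2.cvtColor(im,cv2.COLOR_RGB2HSV)
    m=cv2.inRange(hsv,(12,130,70),(30,255,255)); m[250:]=0
    n,_,st,ce=cv2.connectedComponentsWithStats(m)
    for i in range(1,n):
        x,y,w,h,a=st[i]
        if a>250:
            top=atz(fn,(ce[i][0],y),.042); bot=atz(fn,(ce[i][0],y+h),.042); mid=atz(fn,ce[i],.042)
            print((x,y,w,h,a),ce[i].round(1),'plate top/mid/bot',toP(top).round(4),toP(mid).round(4),toP(bot).round(4))
    s=manip.get_state();print('tcp plate',toP(s['position']).round(4),s['position'][2].round(4),s['contact_force'].round(1),s['clock'])
if __name__=='__main__':
    import sys;trk(sys.argv[1])
E
python3 trk.py w4; python3 -c "
from ax import *
print(yat('w3',((195,165),(211,310)),((300,165),(303,238))))"
```

```text
(np.int32(445), np.int32(68), np.int32(29), np.int32(24), np.int32(611)) [459.8  79.4] plate top/mid/bot [-0.0817  0.0002] [-0.0758  0.0009] [-0.0691  0.0018]
(np.int32(227), np.int32(107), np.int32(38), np.int32(35), np.int32(1238)) [245.6 124.2] plate top/mid/bot [-0.06   -0.1167] [-0.0507 -0.1169] [-0.0408 -0.1171]
tcp plate [ 0.0193 -0.0989] 0.0929 [-5.7  2.4  8.9] 6.1
(np.float64(-0.11367648605891784), np.float64(0.048834080906272045))
```

>>> jog_arm(series=[{"dx": 0,"dy": 0,"dz": -0.006,"turn": 0,"hand": 255},{"dx": 0.012,"dy": -0.0286,"dz": 0,"turn": 0,"hand": 255},{"dx": 0,"dy": 0,"dz": 0,"turn": 0,"hand": 255},{"dx": 0,"dy": 0,"dz": 0.004,"turn": 0,"hand": 255},{"dx": 0,"dy": 0,"dz": 0.002,"turn": 0,"hand": 255},{"dx": 0,"dy": 0.002,"dz": 0,"turn": 0,"hand": 255},{"dx": 0,"dy": 0.004,"dz": 0,"turn": 0,"hand": 255},{"dx": 0.0002,"dy": 0.006,"dz": 0,"turn": 0,"hand": 255},{"dx": 0.0002,"dy": 0.006,"dz": 0,"turn": 0,"hand": 255},{"dx": 0.0002,"dy": 0.006,"dz": 0,"turn": 0,"hand": 255},{"dx": 0.0002,"dy": 0.006,"dz": 0,"turn": 0,"hand": 255},{"dx": 0.0002,"dy": 0.006,"dz": 0,"turn": 0,"hand": 255},{"dx": 0.0002,"dy": 0.006,"dz": 0,"turn": 0,"hand": 255},{"dx": 0.0002,"dy": 0.006,"dz": 0,"turn": 0,"hand": 255},{"dx": 0.0002,"dy": 0.006,"dz": 0,"turn": 0,"hand": 255},{"dx": 0,"dy": 0.003,"dz": 0,"turn": 0,"hand": 255},{"dx": 0,"dy": 0.002,"dz": 0,"turn": 0,"hand": 255},{"dx": 0,"dy": 0.001,"dz": 0,"turn": 0,"hand": 255},{"dx": 0,"dy": 0,"dz": 0,"turn": 0,"hand": 255},{"dx": 0,"dy": 0,"dz": 0,"turn": 0,"hand": 255}])

```text
clock: 8.6
position: [0.5478, -0.0507, 0.0926]
tcp_rot: [-0.0, 0.084, 0.996, 0.0]
contact_force: [-3.2, 1.7, 5.1]
opening: 0.001
finger_force: 2.6
```

```bash
python3 trk.py w5
```

```text
(np.int32(386), np.int32(92), np.int32(30), np.int32(23), np.int32(586)) [401.4 103.7] plate top/mid/bot [-0.0811 -0.0003] [-0.0749  0.0003] [-0.0688  0.0008]
(np.int32(224), np.int32(127), np.int32(40), np.int32(36), np.int32(1275)) [243.8 144.7] plate top/mid/bot [-0.0618 -0.0869] [-0.052  -0.0871] [-0.0416 -0.0874]
(np.int32(524), np.int32(215), np.int32(36), np.int32(35), np.int32(1055)) [541.6 234.2] plate top/mid/bot [-0.0101  0.0963] [0.0027 0.0994] [0.0137 0.102 ]
tcp plate [ 0.0066 -0.0679] 0.0926 [-3.6  1.   6.2] 8.65
```

>>> jog_arm(series=[{"dx": 0,"dy": 0,"dz": -0.006,"turn": 0,"hand": 255},{"dx": 0,"dy": -0.03,"dz": 0,"turn": 0,"hand": 255},{"dx": 0,"dy": 0,"dz": 0,"turn": 0,"hand": 255},{"dx": 0,"dy": 0,"dz": 0.004,"turn": 0,"hand": 255},{"dx": 0,"dy": 0,"dz": 0.002,"turn": 0,"hand": 255},{"dx": 0,"dy": 0.002,"dz": 0,"turn": 0,"hand": 255},{"dx": 0,"dy": 0.004,"dz": 0,"turn": 0,"hand": 255},{"dx": 0.0002,"dy": 0.006,"dz": 0,"turn": 0,"hand": 255},{"dx": 0.0002,"dy": 0.006,"dz": 0,"turn": 0,"hand": 255},{"dx": 0.0002,"dy": 0.006,"dz": 0,"turn": 0,"hand": 255},{"dx": 0.0002,"dy": 0.006,"dz": 0,"turn": 0,"hand": 255},{"dx": 0.0002,"dy": 0.006,"dz": 0,"turn": 0,"hand": 255},{"dx": 0.0002,"dy": 0.006,"dz": 0,"turn": 0,"hand": 255},{"dx": 0.0002,"dy": 0.006,"dz": 0,"turn": 0,"hand": 255},{"dx": 0.0002,"dy": 0.006,"dz": 0,"turn": 0,"hand": 255},{"dx": 0,"dy": 0.003,"dz": 0,"turn": 0,"hand": 255},{"dx": 0,"dy": 0.002,"dz": 0,"turn": 0,"hand": 255},{"dx": 0,"dy": 0.001,"dz": 0,"turn": 0,"hand": 255},{"dx": 0,"dy": 0,"dz": 0,"turn": 0,"hand": 255},{"dx": 0,"dy": 0,"dz": 0,"turn": 0,"hand": 255}])

```text
clock: 11.15
position: [0.5511, -0.0207, 0.0925]
tcp_rot: [-0.001, 0.084, 0.996, 0.0]
contact_force: [-3.5, 1.1, 6.0]
opening: 0.004
finger_force: 2.8
```

>>> jog_arm(series=[{"dx": 0,"dy": 0,"dz": -0.006,"turn": 0,"hand": 255},{"dx": 0,"dy": -0.03,"dz": 0,"turn": 0,"hand": 255},{"dx": 0,"dy": 0,"dz": 0,"turn": 0,"hand": 255},{"dx": 0,"dy": 0,"dz": 0.004,"turn": 0,"hand": 255},{"dx": 0,"dy": 0,"dz": 0.002,"turn": 0,"hand": 255},{"dx": 0,"dy": 0.002,"dz": 0,"turn": 0,"hand": 255},{"dx": 0,"dy": 0.004,"dz": 0,"turn": 0,"hand": 255},{"dx": 0.0002,"dy": 0.006,"dz": 0,"turn": 0,"hand": 255},{"dx": 0.0002,"dy": 0.006,"dz": 0,"turn": 0,"hand": 255},{"dx": 0.0002,"dy": 0.006,"dz": 0,"turn": 0,"hand": 255},{"dx": 0.0002,"dy": 0.006,"dz": 0,"turn": 0,"hand": 255},{"dx": 0.0002,"dy": 0.006,"dz": 0,"turn": 0,"hand": 255},{"dx": 0.0002,"dy": 0.006,"dz": 0,"turn": 0,"hand": 255},{"dx": 0.0002,"dy": 0.006,"dz": 0,"turn": 0,"hand": 255},{"dx": 0.0002,"dy": 0.006,"dz": 0,"turn": 0,"hand": 255},{"dx": 0,"dy": 0.003,"dz": 0,"turn": 0,"hand": 255},{"dx": 0,"dy": 0.002,"dz": 0,"turn": 0,"hand": 255},{"dx": 0,"dy": 0.001,"dz": 0,"turn": 0,"hand": 255},{"dx": 0,"dy": 0,"dz": 0,"turn": 0,"hand": 255},{"dx": 0,"dy": 0,"dz": 0,"turn": 0,"hand": 255}])

```text
clock: 13.65
position: [0.5545, 0.0093, 0.0925]
tcp_rot: [-0.001, 0.084, 0.996, 0.0]
contact_force: [-3.5, 1.4, 6.1]
opening: 0.002
finger_force: 2.8
```

```bash
python3 trk.py w6
```

```text
(np.int32(266), np.int32(98), np.int32(39), np.int32(23), np.int32(851)) [285.3 108.9] plate top/mid/bot [-0.0809 -0.0036] [-0.0751 -0.0035] [-0.0686 -0.0035]
(np.int32(224), np.int32(128), np.int32(40), np.int32(36), np.int32(1314)) [243.5 145.4] plate top/mid/bot [-0.0648 -0.0268] [-0.0551 -0.0271] [-0.0445 -0.0274]
(np.int32(442), np.int32(215), np.int32(74), np.int32(35), np.int32(1858)) [480.  236.1] plate top/mid/bot [-0.0137  0.1161] [0.0002 0.1186] [0.0097 0.1203]
tcp plate [ 0.0031 -0.0076] 0.0925 [-4.7  1.5  6.2] 13.7
```

View pics/w6.png

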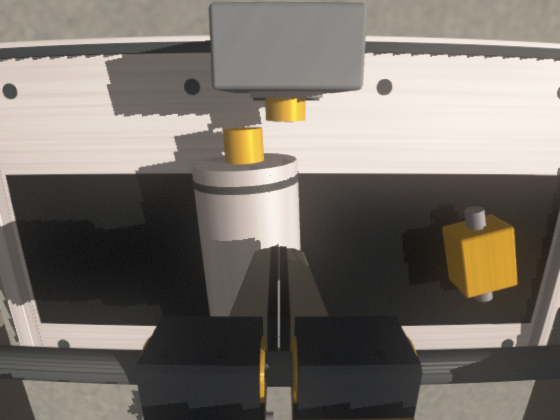

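Socket (286,120), plug tip (243,129) and coupler (480,255), which is untouched. The plug is about 24 mm short. Next I'll check the axis and yaw.

Run:
```python
from ax import *
# plate yaw seen in this view, from lane edge rows / socket plane, and filter outlines via edge fit
f='w6';im=cv2.imread('pics/w6.png');g=cv2.GaussianBlur(cv2.cvtColor(im,cv2.COLOR_BGR2GRAY),(3,3),0).astype(float)
def edge(x0,slope,sgn,rows,y0=200):
    P=[]
    for y in rows:
        xc=int(x0+slope*(y-y0)); w=g[y,xc-8:xc+9]; P.append((xc-8+np.argmax(sgn*np.diff(w))+.5,y))
    P=np.array(P);k=np.polyfit(P[:,1],P[:,0],1);r=P[:,0]-np.polyval(k,P[:,1]);ok=abs(r)<2
    k=np.polyfit(P[ok,1],P[ok,0],1);print(k,ok.sum(),len(P));return [(np.polyval(k,y),y) for y in (rows[0],rows[-1])]
l=edge(196,.13,1,range(196,300,2));r=edge(299,.01,-1,range(196,240,2))
print(l,r,'y,yaw',yat(f,l,r,.015),'plug x:',yat(f,l,r,-.055))
a,b=[atz(f,p,.012) for p in ((130,173.5),(500,173.5))];print('lane edge yaw',np.arctan2(-(b-a)[0],(b-a)[1]))
s0,s1=[toP(atz(f,p,.042)) for p in ((264,112),(307.5,112))];print('socket edges',s0,s1)
```

```text
[1.25522923e-01 1.69784299e+02] 52 52
[3.30321852e-02 2.91741107e+02] 22 22
[(np.float64(194.38679245283012), 196), (np.float64(207.19013062409283), 298)] [(np.float64(298.2154150197628), 196), (np.float64(299.6027667984189), 238)] y,yaw (np.float64(-0.02382767299605826), np.float64(0.04875713581152714)) plug x: (np.float64(-0.027243379604212626), np.float64(0.04875713581152714))
lane edge yaw -0.16570274808593685
socket edges [-0.07342903 -0.01526571] [-0.07346324  0.00870721]
```

The filter yaw is about 2.7°, close to what it had at the start. The remaining travel is about 21.8 mm, so the finger goes 43.5 mm.

>>> jog_arm(series=[{"dx": 0,"dy": 0,"dz": -0.006,"turn": 0,"hand": 255},{"dx": 0,"dy": -0.027,"dz": 0,"turn": 0,"hand": 255},{"dx": 0,"dy": 0,"dz": 0,"turn": 0,"hand": 255},{"dx": 0,"dy": 0,"dz": 0.004,"turn": 0,"hand": 255},{"dx": 0,"dy": 0,"dz": 0.002,"turn": 0,"hand": 255},{"dx": 0,"dy": 0.002,"dz": 0,"turn": 0,"hand": 255},{"dx": 0,"dy": 0.004,"dz": 0,"turn": 0,"hand": 255},{"dx": 0,"dy": 0.006,"dz": 0,"turn": 0,"hand": 255},{"dx": 0,"dy": 0.006,"dz": 0,"turn": 0,"hand": 255},{"dx": 0,"dy": 0.006,"dz": 0,"turn": 0,"hand": 255},{"dx": 0,"dy": 0.006,"dz": 0,"turn": 0,"hand": 255},{"dx": 0,"dy": 0.006,"dz": 0,"turn": 0,"hand": 255},{"dx": 0,"dy": 0.004,"dz": 0,"turn": 0,"hand": 255},{"dx": 0,"dy": 0.002,"dz": 0,"turn": 0,"hand": 255},{"dx": 0,"dy": 0.001,"dz": 0,"turn": 0,"hand": 255},{"dx": 0,"dy": 0.0005,"dz": 0,"turn": 0,"hand": 255},{"dx": 0,"dy": 0,"dz": 0,"turn": 0,"hand": 255},{"dx": 0,"dy": 0,"dz": 0,"turn": 0,"hand": 255},{"dx": 0,"dy": 0,"dz": 0,"turn": 0,"hand": 255}])

```text
clock: 16.08
position: [0.5568, 0.0265, 0.0936]
tcp_rot: [-0.001, 0.083, 0.997, 0.0]
contact_force: [-6.8, 1.6, 13.3]
opening: 0.006
finger_force: 6.3
```

>>> jog_arm(series=[{"dx": 0,"dy": 0,"dz": -0.001,"turn": 0,"hand": 255},{"dx": 0,"dy": 0,"dz": -0.002,"turn": 0,"hand": 255},{"dx": 0,"dy": 0,"dz": -0.02,"turn": 0,"hand": 255},{"dx": -0.03,"dy": 0,"dz": -0.05,"turn": 0,"hand": 255},{"dx": -0.03,"dy": 0,"dz": -0.05,"turn": 0,"hand": 255},{"dx": -0.04,"dy": 0,"dz": -0.02,"turn": 0,"hand": 255},{"dx": 0,"dy": 0,"dz": 0,"turn": 0,"hand": 255},{"dx": 0,"dy": 0,"dz": 0,"turn": 0,"hand": 255},{"dx": 0,"dy": 0,"dz": 0,"turn": 0,"hand": 255},{"dx": 0,"dy": 0,"dz": 0,"turn": 0,"hand": 255}])

```text
clock: 17.32
position: [0.6553, 0.0088, 0.2348]
tcp_rot: [-0.001, 0.084, 0.996, 0.0]
contact_force: [-0.4, -0.1, 0.2]
opening: 0.007
finger_force: 0.0
```

```bash
python3 trk.py w7
```

```text
(np.int32(251), np.int32(0), np.int32(24), np.int32(15), np.int32(341)) [262.3   6.8] plate top/mid/bot [-0.0658 -0.0054] [-0.0603 -0.0054] [-0.0535 -0.0055]
(np.int32(377), np.int32(74), np.int32(51), np.int32(56), np.int32(2114)) [402.2 101.7] plate top/mid/bot [-0.0045  0.1235] [0.0204 0.1257] [0.0468 0.1282]
tcp plate [0.1028 0.0087] 0.2351 [ 0.5 -1.1 -0.2] 17.375
```

View pics/w7.png

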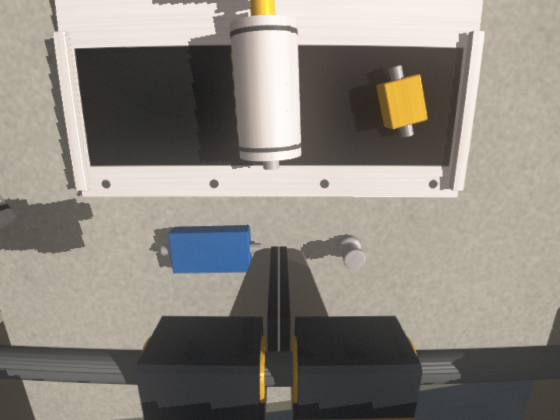

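The filter stands at (267,88) with its plug at (262,8), at rest. The socket is just out of frame, so I'll back up for a final view with both.

>>> jog_arm(series=[{"dx": 0.03,"dy": 0,"dz": -0.02,"turn": 0,"hand": 255},{"dx": 0.03,"dy": 0,"dz": 0,"turn": 0,"hand": 255},{"dx": 0.02,"dy": 0,"dz": 0,"turn": 0,"hand": 255},{"dx": 0,"dy": 0,"dz": 0,"turn": 0,"hand": 255},{"dx": 0,"dy": 0,"dz": 0,"turn": 0,"hand": 255}])

```text
clock: 18.0
position: [0.5777, 0.0217, 0.2557]
tcp_rot: [0.0, 0.084, 0.996, -0.0]
contact_force: [-0.7, -0.7, 0.1]
opening: 0.007
finger_force: 0.0
```

```bash
python3 trk.py w8
python3 - <<'E'
from ax import *
print(yat('w7',((232,40),(239,150)),((297.5,40),(300.5,150)),.013))
im=cv2.imread('pics/w8.png')[20:220,180:380];cv2.imwrite('pics/c8.png',cv2.resize(im,None,fx=3,fy=3,interpolation=2))
E
```

```text
(np.int32(256), np.int32(76), np.int32(21), np.int32(13), np.int32(257)) [266.2  82.1] plate top/mid/bot [-0.081  -0.0033] [-0.0753 -0.0034] [-0.0688 -0.0035]
(np.int32(254), np.int32(93), np.int32(22), np.int32(19), np.int32(370)) [264.8 101.9] plate top/mid/bot [-0.065  -0.0049] [-0.0565 -0.005 ] [-0.0467 -0.0051]
(np.int32(367), np.int32(151), np.int32(45), np.int32(50), np.int32(1620)) [389.3 175.7] plate top/mid/bot [-0.008   0.1238] [0.0181 0.1261] [0.046  0.1287]
tcp plate [0.0241 0.0085] 0.2556 [ 0.6  0.3 -0.3] 18.05
(np.float64(-0.0016266313466911412), np.float64(0.03983760271324134))
```

View pics/c8.png

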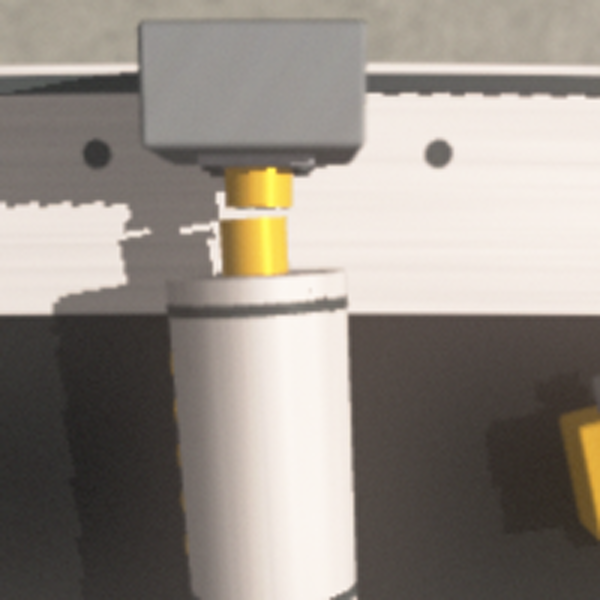

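The plug at c8 (254,217) faces the socket at (258,205). There is a clear gap of about 4 mm, and the plug and filter centre are both within 2 mm of in line (plug -1.6, centre +1.8). The block and the bystanders are untouched, so I'm handing it in.

```bash
python3 -c "
from station import manip
print(manip.sign_off())"
```

```text
the job is handed in; nothing more can be done
None
```

I rolled the filter along the plate with a fingertip on its top and handed the job in with it at rest about 4 mm clear of the socket; by my measurement the plug and the filter's centre are both within 2 mm of in line, but its axis is still about 2–3° off the plate's x, a skew that rolling did not take out.

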